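Close the sample-plate clamp with its T-handle

ROBOT

A 7-joint arm with a two-finger parallel gripper is mounted at the origin on the work surface. World frame = base frame: x ahead of the robot, y to its left, z up, the work surface at z = 0. Lengths are in m, angles in rad, forces in N, time in s.
With the tool pointing down it reaches from about 0.35 to 0.775 m from the base axis. Payload 3.1 kg.
Tool frame: the origin (TCP) lies midway between the tips of the shut fingers; the grasp point (between the pads) lies 19 mm behind it; z points along the fingers, y is the line along which they close (so a half turn about z gives the same grasp; the last joint's range is limited). The gripper opens to 85 mm and grips with 20 to 120 N. Pads are 22 mm wide; open, the fingers measure 114 mm over their backs; the gripper's body (76 mm by 85 mm) begins 54 mm behind the grasp point. The pads swing forward as they close: fully open they stand 13 mm farther back than shut.
Start: joints at [1.193, 0.311, 0.014, 1.512, -0.004, 1.319, -0.027], TCP at [0.181, -0.519, 0.207] pointing down, gripper open.
Joint ranges: [-2.7, 2.7], [-0.3, 1.91], [-1.27, 1.3], [0.12, 2.57], [-1.44, 4.58], [0.2, 2.03], [-3.05, 3.05]. Speed limits (rad/s): [2.79, 2.79, 3.14, 3.14, 3.14, 3.14, 3.14].

INTERFACE

Orientations are given as a rotation vector (axis times angle).
In Python, from bench import monitor, optics, order, spotter gives the robot as it stands.
- The arm moves only by the tool step_arm, never from a script. Its argument "series" is one flat list of numbers, 5 for each row, row after row: the shift along the tool's x, y, z in m, then the turn about the tool's z in rad, then the finger opening in m, from 0 to 0.0854. In form: [tx, ty, tz, spin, hand, tx, ty, tz, spin, hand, ...]. A call has exactly 10 rows; each row is the pose to reach, as a shift and turn from the pose commanded when the call began, along the tool's axes at that moment; what a row does not reach only later rows make up. A row lasts 1/12 s, in which the tool goes at most 41.7 mm and 7.16 degrees, less where a joint would pass 70% of its speed; a pose out of reach is approached as far as the arm can. A call with a gripper value outside its range is refused whole. The fingers move at their own pace and stop on an object; "force" is the grip in N (left out, the last holds). Time passes only in rows, so rows that repeat a pose let the fingers close, or fill a call up. It gives the time, the measured TCP pose, the force, the opening and the grip force at its end, in the units of the state.
- monitor.read_state(): the state, without advancing time (a new reading comes with each control period).
- optics.read_camera(name): name is "side" or "top"; returns a dict with "pixels" (420x560x3 uint8, red, green, blue), "z_map" (420x560 float32, m along the optical axis (not along the pixel's ray), 0 where there is no reading), "fx", "fy", "cx", "cy" (pixels), "world_from_camera" (4x4, takes a point from camera to world coordinates). Camera axes: x right, y down, z forward; pixel columns grow to the right and rows downward; lengths in m; the calibration is good to about 2 mm. A picture is of the moment at which its call begins.
- order.job_done(): hands the job in; it is judged then, once.
Trained networks look in a picture, given as the dict that the camera call returned (one of the last four; its "shot" number tells which), for a name from the list of things; names that differ only in an ending like _2 or _b are one class to them, and where a whole thing is asked for, a point or a joint stands for the part that bears it (a point fixed in the world has none). Each returns a list of dicts, best first, with "confidence" (0 to 1); they miss things now and then, are a little off and sometimes report something else, mostly with a low value. They report only what shows in the picture. A call takes as long as a camera call. They do not tell look-alikes from the thing itself.
- spotter.boxes_of(query, picture): "centre" ([x, y, z] in m, in world coordinates, good to about 4 mm: the middle of the surface that is visible of it).
- spotter.place_of(query, picture): "centre" ([x, y, z] in m, in world coordinates, good to about 4 mm: a listed point, or the origin of a listed thing).
The state is a dict: "t": time; "joint_positions": joint angles; "joint_velocities": joint speeds; "tau": joint torques, N m; "position": TCP position; "eef_rot": TCP orientation; "force": force on the tool from outside, world axes, zero at the start; "torque": the same for the moment, N m; "finger_gap": finger opening in m; "gripper_force": force on a finger pad.
Only numpy, scipy, OpenCV 4.12 (cv2) and the standard library are available. Lean on these libraries where they do the work, as an engineer would, in place of code of your own. Each camera call takes 0.05 s, during which the arm holds its last target. There are 200 camera calls.

TASK

Fit the larger T-handle onto the square spindle of the plate clamp and push it fully home, then turn it clockwise to the stop, so that the cam presses the stacked plates flush against the rail. Leave the handle on the spindle and do not disturb the other things on the bench.

Things in the scene. Friction and masses are not known exactly. Their poses are not given: they have to be found in the camera images.
- tee_handle: the larger of two metal T-handles, standing upright: a socket 40 mm square outside, 42 mm tall, with a 22 mm square bore 32 mm deep open at the underside, topped by a level bar 120 x 16 x 20 mm (x, y, z), from 42 to 62 mm above the origin. Bar along x; the bore's flats are parallel to x and y. Origin at the centre of its underside, z up; 0.18 to 0.35 kg
- clamp: cam clamp bolted to the bench: grey base 150 x 190 x 20 mm (x, y, z), a rail along x at its +y end (inner face at y = +75 mm, top at z = 44 mm), the upright spindle at y = -36 mm, the plates between spindle and rail. Origin at the centre of its underside
- spindle (a joint): angle of the clamp's spindle (rad): 0 fully open, 1.25 at the closed stop; grows clockwise seen from above. It turns stiffly (0.1 N m) and stays where it is left
- spindle_seat (a point): centre of the top of the spindle's round shoulder (44 mm diameter), 50 mm above the bench, where a fully home handle's underside rests; z up. From here a square shaft, 20 mm across flats, stands up 28 mm (top 6 mm tapered); its flats are parallel to this frame's x and y, which turn with the spindle. Below the shoulder is an eccentric cam, 60 mm diameter, that pushes the plates to the rail
- plate0: bottom one of three loose metal sample plates 80 x 60 x 6 mm (x, y, z) stacked untidily on the clamp's base; origin at the centre of its underside; flush with the rail when that is at y = +45 mm in the clamp's frame
- plate1: middle one of three loose metal sample plates 80 x 60 x 6 mm (x, y, z) stacked untidily on the clamp's base; origin at the centre of its underside; flush with the rail when that is at y = +45 mm in the clamp's frame
- plate2: top one of three loose metal sample plates 80 x 60 x 6 mm (x, y, z) stacked untidily on the clamp's base; origin at the centre of its underside; flush with the rail when that is at y = +45 mm in the clamp's frame
- small_handle: the smaller T-handle, not used: same make, socket 26 mm square outside with a 12 mm bore (too small for the spindle), bar 78 x 12 x 16 mm, 46 mm tall in all; stands upright; origin at the centre of its underside
- beaker: glass beaker, 70 mm diameter, 90 mm tall, bystander; origin at the centre of its underside
- bottle: amber bottle, 60 mm diameter, 110 mm tall, bystander; origin at the centre of its underside
- mouse: black computer mouse 110 x 60 x 32 mm on a blue mat, bystander; origin at the centre of its underside
- dish: clear shallow dish, 90 mm diameter, 18 mm tall, bystander; origin at the centre of its underside
- spatula: lab spatula 190 mm long lying flat, bystander; origin at its middle
- tip_box: blue box 120 x 85 x 61 mm, bystander; origin at the centre of its underside
Things that resemble listed ones, but are neither listed nor needed, are in the scene too. Leave any yellow look-alike of the tee_handle alone. Leave any blue look-alike of the clamp alone.

How it is judged:
By the outcome, as a careful person would: the job done as asked, in the order asked, and still so for the second after the job is handed in, with the robot touching nothing.
It also fails if it takes over 42 s, if anything falls off the work surface, if the arm or the gripper's body presses on something with over 40 N, if the wrist force passes 120 N, or if a joint passes its speed limit or range.

## Working session

There is one attempt and no reset: what is moved stays moved. The work goes in short steps, Python scripts to look and compute and a tool call to move; the robot and the scene stay as the last step left them, time stands still between calls to the robot, and variables do not carry over. Pictures are saved under pics/ and viewed, at most 10 in all, crops included, and the job is handed in when it is done.

Besides the shell and the picture viewer there is one more tool, called as name(argument=value, ...), one argument or row to a line, values as JSON. step_arm: Moves the arm, as the interface text tells. Its arguments: {"type":"object","properties":{"series":{"type":"array","items":{"type":"number"}},"force":{"type":"number"}},"required":["series"]}

```bash
ls; mkdir -p pics; cat > h.py <<'E'
import numpy as np, cv2
from bench import monitor, optics, order, spotter
def world(p):
    z=p["z_map"]; v,u=np.mgrid[:z.shape[0],:z.shape[1]]
    c=np.stack([(u-p["cx"])/p["fx"]*z,(v-p["cy"])/p["fy"]*z,z],-1)
    T=p["world_from_camera"]; return c@T[:3,:3].T+T[:3,3]
def pix(p,w):
    T=np.linalg.inv(p["world_from_camera"]); c=T[:3,:3]@np.array(w)+T[:3,3]
    return [round(float(p["fx"]*c[0]/c[2]+p["cx"])),round(float(p["fy"]*c[1]/c[2]+p["cy"]))]
def save(p,n): cv2.imwrite("pics/"+n,p["pixels"][...,::-1])
E
python3 - <<'E'
from h import *
s=monitor.read_state(); print(s["t"],s["position"],s["eef_rot"],s["finger_gap"],s["force"])
for n in ["top","side"]:
    p=optics.read_camera(n); save(p,n+"0.png"); print(n,np.round(p["world_from_camera"],3).tolist(),p["fx"])
    for q in ["tee_handle","clamp","spindle_seat","plate2","small_handle"]:
        for r in spotter.place_of(q,p)[:3]: print(q,np.round(r["centre"],3),round(r["confidence"],2),pix(p,r["centre"]))
E
```

```text
pics
0.0 [ 0.18097713 -0.51853029  0.20560306] [-3.09507417e+00 -5.24798717e-01  8.02376702e-04] 0.0850871523781535 [ 0.55689822  0.90992478 -0.07318434]
top [[-0.002, -0.998, 0.064, 0.468], [-1.0, 0.003, 0.007, -0.02], [-0.008, -0.064, -0.998, 1.129], [0.0, 0.0, 0.0, 1.0]] 407.13904882864955
tee_handle [ 0.565 -0.096  0.033] 0.73 [312, 197]
tee_handle [ 0.615  0.229 -0.001] 0.65 [194, 181]
tee_handle [0.767 0.248 0.003] 0.63 [188, 127]
clamp [ 0.312 -0.159  0.002] 0.74 [334, 291]
clamp [0.417 0.42  0.   ] 0.73 [124, 252]
clamp [ 0.553 -0.132 -0.002] 0.59 [324, 203]
spindle_seat [ 0.554 -0.168  0.05 ] 0.97 [339, 201]
spindle_seat [ 0.304 -0.189  0.051] 0.59 [348, 296]
plate2 [ 0.568 -0.094  0.035] 0.81 [311, 197]
plate2 [ 0.563 -0.099  0.025] 0.4 [312, 198]
small_handle [ 0.461  0.217 -0.005] 0.57 [198, 236]
side [[-0.891, -0.277, 0.359, 0.117], [-0.453, 0.515, -0.728, 0.882], [0.016, -0.811, -0.584, 0.794], [0.0, 0.0, 0.0, 1.0]] 460.53122903770696
tee_handle [ 0.759  0.247 -0.   ] 0.84 [151, 267]
tee_handle [0.611 0.236 0.005] 0.74 [203, 282]
tee_handle [ 0.654 -0.436 -0.   ] 0.52 [300, 160]
clamp [ 0.311 -0.153 -0.002] 0.78 [371, 233]
clamp [ 0.556 -0.137  0.003] 0.76 [289, 210]
clamp [ 0.657 -0.435  0.   ] 0.69 [299, 159]
spindle_seat [ 0.552 -0.172  0.05 ] 0.93 [296, 192]
spindle_seat [ 0.303 -0.186  0.054] 0.71 [380, 211]
plate2 [ 0.569 -0.092  0.036] 0.54 [279, 208]
small_handle [0.463 0.219 0.   ] 0.98 [261, 301]
small_handle [0.611 0.234 0.   ] 0.64 [204, 283]
```

View pics/top0.png

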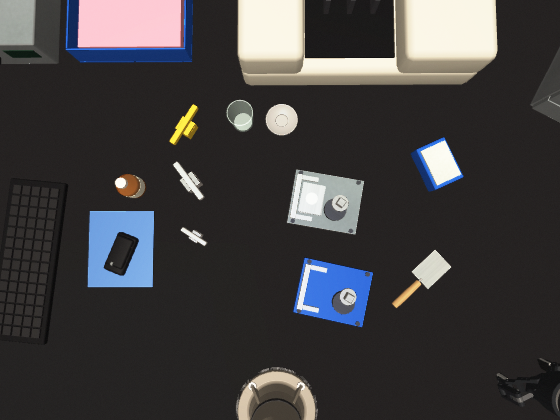

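View pics/side0.png

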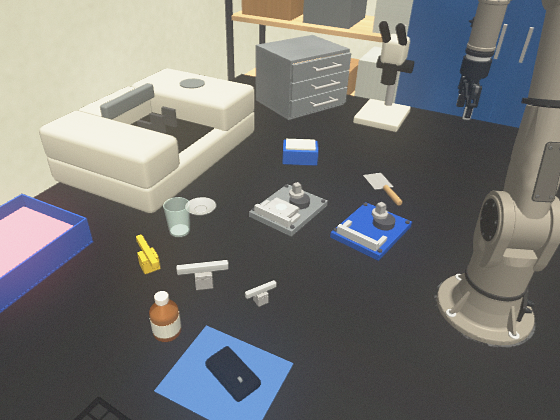

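Candidates for the larger T-handle in the top image are the yellow one at (185,125), the grey metal one at (188,181) and the small one at (194,236). The grey one at (188,181) fits: it is metal and the larger of the two. The clamp is the grey one at (325,203), not the blue one at (333,291). Next I'll confirm both in one crop and measure them.

```bash
cat >> h.py <<'E'
def rect(w,m):
    q=w[m][:,:2]; (c,s,a)=cv2.minAreaRect((q*1000).astype(np.float32)); 
    return len(q),np.round(c,1),np.round(s,1),round(a,1),np.round(w[m][:,2].mean()*1000,1)
def near(w,c,r,z0,z1):
    return (np.hypot(w[...,0]-c[0],w[...,1]-c[1])<r)&(w[...,2]>z0)&(w[...,2]<z1)
E
python3 - <<'E'
from h import *
ims=[]
for n in ["top","side"]:
    p=optics.read_camera(n); w=world(p)
    print(n)
    print("bar",rect(w,near(w,(.613,.232),.08,.052,.07)))
    print("tee socket",rect(w,near(w,(.613,.232),.045,.003,.05)))
    print("small bar",rect(w,near(w,(.462,.218),.06,.036,.056)))
    print("shaft",rect(w,near(w,(.553,-.17),.03,.065,.09)), rect(w,near(w,(.553,-.17),.03,.074,.09)))
    print("shoulder",rect(w,near(w,(.553,-.17),.04,.044,.056)))
    print("rail",rect(w,near(w,(.57,-.08),.13,.040,.048)))
    print("base",rect(w,near(w,(.555,-.133),.135,.015,.024)))
    for c in ([.613,.232,.05],[.553,-.15,.05]):
        u,v=pix(p,c); ims.append(cv2.resize(p["pixels"][v-32:v+33,u-42:u+43],(400,300),interpolation=cv2.INTER_CUBIC))
a=np.vstack([np.hstack(ims[:2]),np.hstack(ims[2:])]); cv2.imwrite("pics/crop1.png",a[...,::-1])
E
```

```text
top
bar (286, array([609.6, 232.3]), array([119.4,  16.6]), 37.3, np.float64(60.9))
tee socket (185, array([614.2, 229.1]), array([74.3, 80.9]), 76.7, np.float64(33.5))
small bar (141, array([462.1, 219.6]), array([77.7, 12.4]), 57.6, np.float64(45.1))
shaft (61, array([ 550. , -169.8]), array([19.6, 19.7]), 55.4, np.float64(75.4)) (43, array([ 550.1, -169.4]), array([19.5, 17.4]), 61.4, np.float64(76.9))
shoulder (146, array([ 548.9, -168.7]), array([52.7, 45.2]), 48.6, np.float64(49.4))
rail (453, array([ 559.2, -118.5]), array([145. , 119.4]), 80.4, np.float64(42.9))
base (2128, array([ 556.2, -134.8]), array([190.1, 150.2]), 80.0, np.float64(19.6))
side
bar (400, array([611.5, 234.8]), array([119.4,  21. ]), 38.0, np.float64(60.9))
tee socket (441, array([609. , 236.1]), array([87.3, 76.1]), 42.1, np.float64(25.9))
small bar (218, array([463.4, 222.7]), array([76.3, 15.2]), 58.2, np.float64(44.7))
shaft (59, array([ 551.5, -166.2]), array([20.9, 24.3]), 62.6, np.float64(74.4)) (35, array([ 551.3, -166.5]), array([20.2, 24.1]), 62.6, np.float64(77.9))
shoulder (104, array([ 546.5, -160.7]), array([42.4, 56.6]), 32.9, np.float64(50.2))
rail (473, array([ 559.3, -116.7]), array([150.2, 121.2]), 79.3, np.float64(42.9))
base (779, array([ 557.9, -133.9]), array([199. , 155.2]), 79.2, np.float64(21.1))
```

View pics/crop1.png

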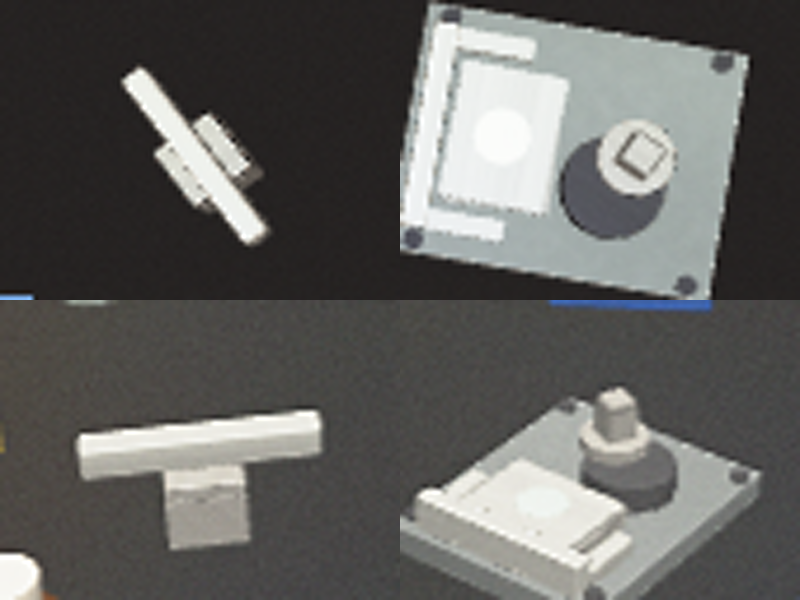

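The crops confirm it: the grey tee's bar runs at about 37.5° azimuth, and the grey clamp's square spindle is at about 61.5°. I'll approach above the tee.

```bash
cat >> h.py <<'E'
from scipy.spatial.transform import Rotation as Ro
def go(xyz,yaz):  # shift in tool axes + spin to reach TCP xyz with tool-y azimuth yaz (deg)
    s=monitor.read_state(); R=Ro.from_rotvec(s["eef_rot"]).as_matrix()
    d=R.T@(np.array(xyz)-s["position"]); az=np.degrees(np.arctan2(R[1,1],R[0,1]))
    sp=-((yaz-az+180)%360-180)
    print("t",round(s["t"],2),"shift",np.round(d,4),"spin",round(float(np.radians(sp)),4),"az",round(az,2),"pos",np.round(s["position"],4),"tilt",np.round(R[:,2],4),"j",np.round(s["joint_positions"],2),"F",np.round(s["force"],1),"T",np.round(s["torque"],2),"gap",round(s["finger_gap"],4))
E
python3 - <<'E'
from h import *
go((.6096,.2323,.14),-52.5)
E
```

```text
t 0.7 shift [ 0.6521 -0.5684  0.0667] spin -0.3186 az -70.76 pos [ 0.1813 -0.5193  0.2067] tilt [ 0.e+00 -1.e-04 -1.e+00] j [ 1.19  0.31  0.01  1.51 -0.    1.32 -0.03] F [-0.2  0.8 -0.2] T [ 0.01 -0.01  0.  ] gap 0.0853
```

step_arm(
  series=[0.652,-0.568,0.0,-0.3186,0.085,0.652,-0.568,0.0,-0.3186,0.085,0.652,-0.568,0.0,-0.3186,0.085,0.652,-0.568,0.0,-0.3186,0.085,0.652,-0.568,0.0,-0.3186,0.085,0.652,-0.568,0.0,-0.3186,0.085,0.652,-0.568,0.0,-0.3186,0.085,0.652,-0.568,0.0,-0.3186,0.085,0.652,-0.568,0.0,-0.3186,0.085,0.652,-0.568,0.0,-0.3186,0.085],
  force=60,
)

```text
t: 1.53
position: [0.3883, -0.1556, 0.2072]
eef_rot: [2.974, 1.009, 0.001]
force: [0.8, -0.9, 0.2]
finger_gap: 0.0853
gripper_force: 0.0
```

```bash
python3 - <<'E'
from h import *
go((.6096,.2323,.14),-52.5)
E
```

```text
t 1.53 shift [ 0.4116 -0.1733  0.067 ] spin -0.0004 az -52.52 pos [ 0.3883 -0.1556  0.2072] tilt [ 0.001 -0.001 -1.   ] j [ 0.72  0.06 -0.39  1.82  0.02  1.26 -0.6 ] F [ 0.8 -0.9  0.2] T [-0.04 -0.07 -0.02] gap 0.0853
```

step_arm(
  series=[0.412,-0.173,0.067,0.0,0.085,0.412,-0.173,0.067,0.0,0.085,0.412,-0.173,0.067,0.0,0.085,0.412,-0.173,0.067,0.0,0.085,0.412,-0.173,0.067,0.0,0.085,0.412,-0.173,0.067,0.0,0.085,0.412,-0.173,0.067,0.0,0.085,0.412,-0.173,0.067,0.0,0.085,0.412,-0.173,0.067,0.0,0.085,0.412,-0.173,0.067,0.0,0.085],
)

```text
t: 2.37
position: [0.5929, 0.2019, 0.1444]
eef_rot: [2.975, 1.009, -0.0]
force: [1.0, -0.2, 1.1]
finger_gap: 0.085
gripper_force: 0.0
```

```bash
python3 - <<'E'
from h import *
go((.6096,.2323,.014),-52.5)
E
```

```text
t 2.37 shift [ 0.0317 -0.014   0.1304] spin -0.0008 az -52.54 pos [0.5929 0.2019 0.1444] tilt [ 1.e-04 -5.e-04 -1.e+00] j [ 0.    0.57 -0.57  1.37  0.31  1.3  -1.5 ] F [ 1.  -0.2  1.1] T [-0.02 -0.07 -0.01] gap 0.085
```

step_arm(
  series=[0.0317,-0.014,0.0,0.0,0.085,0.0317,-0.014,0.0,0.0,0.085,0.0317,-0.014,0.03,0.0,0.085,0.0317,-0.014,0.06,0.0,0.085,0.0317,-0.014,0.09,0.0,0.085,0.0317,-0.014,0.11,0.0,0.085,0.0317,-0.014,0.125,0.0,0.085,0.0317,-0.014,0.135,0.0,0.085,0.0317,-0.014,0.135,0.0,0.085,0.0317,-0.014,0.135,0.0,0.085],
)

```text
t: 3.2
position: [0.6087, 0.2307, 0.01]
eef_rot: [2.975, 1.009, -0.0]
force: [0.1, -0.7, 0.0]
finger_gap: 0.0852
gripper_force: 0.0
```

```bash
python3 - <<'E'
from h import *
go((.6096,.2323,.007),-52.5)
E
```

```text
t 3.2 shift [ 0.0016 -0.0007  0.003 ] spin -0.0004 az -52.52 pos [0.6087 0.2307 0.01  ] tilt [-1.e-04 -0.e+00 -1.e+00] j [-0.07  0.74 -0.52  1.44  0.39  1.07 -1.58] F [ 0.1 -0.7  0. ] T [ 0.   -0.02 -0.03] gap 0.0852
```

step_arm(
  series=[0.0016,0.0,0.003,0.0,0.085,0.0016,0.0,0.003,0.0,0.03,0.0016,0.0,0.003,0.0,0.03,0.0016,0.0,0.003,0.0,0.03,0.0016,0.0,0.003,0.0,0.03,0.0016,0.0,0.003,0.0,0.03,0.0016,0.0,0.003,0.0,0.03,0.0016,0.0,0.003,0.0,0.03,0.0016,0.0,0.003,0.0,0.03,0.0016,0.0,0.003,0.0,0.03],
  force=80,
)

```text
t: 4.03
position: [0.6106, 0.2323, 0.0081]
eef_rot: [-2.975, -1.01, -0.003]
force: [-0.9, 0.1, 5.0]
finger_gap: 0.0376
gripper_force: 81.2
```

```bash
python3 - <<'E'
from h import *
go((.6096,.2323,.16),-52.5)
E
```

```text
t 4.03 shift [-0.0006 -0.0005 -0.1519] spin -0.0001 az -52.5 pos [0.6106 0.2323 0.0081] tilt [ 1.8e-03  7.0e-04 -1.0e+00] j [-0.07  0.74 -0.52  1.43  0.39  1.07 -1.58] F [-0.9  0.1  5. ] T [-0.03  0.13 -0.01] gap 0.0376
```

step_arm(
  series=[0.0,0.0,-0.02,0.0,0.03,0.0,0.0,-0.05,0.0,0.03,0.0,0.0,-0.08,0.0,0.03,0.0,0.0,-0.11,0.0,0.03,0.0,0.0,-0.14,0.0,0.03,0.0,0.0,-0.152,0.0,0.03,0.0,0.0,-0.152,0.0,0.03,0.0,0.0,-0.152,0.0,0.03,0.0,0.0,-0.152,0.0,0.03,0.0,0.0,-0.152,0.0,0.03],
)

```text
t: 4.87
position: [0.6083, 0.2308, 0.1555]
eef_rot: [2.974, 1.01, -0.009]
force: [-0.1, 0.2, -2.2]
finger_gap: 0.0374
gripper_force: 80.8
```

```bash
python3 - <<'E'
from h import *
go((.5505,-.170,.16),-28.5)
E
```

```text
t 4.87 shift [-0.2899  0.2827 -0.0031] spin -0.4187 az -52.49 pos [0.6083 0.2308 0.1555] tilt [-0.0053 -0.0026 -1.    ] j [-0.06  0.62 -0.56  1.26  0.32  1.36 -1.52] F [-0.1  0.2 -2.2] T [ 0.02 -0.02  0.04] gap 0.0374
```

step_arm(
  series=[-0.29,0.283,-0.003,-0.4187,0.03,-0.29,0.283,-0.003,-0.4187,0.03,-0.29,0.283,-0.003,-0.4187,0.03,-0.29,0.283,-0.003,-0.4187,0.03,-0.29,0.283,-0.003,-0.4187,0.03,-0.29,0.283,-0.003,-0.4187,0.03,-0.29,0.283,-0.003,-0.4187,0.03,-0.29,0.283,-0.003,-0.4187,0.03,-0.29,0.283,-0.003,-0.4187,0.03,-0.29,0.283,-0.003,-0.4187,0.03],
)

```text
t: 5.7
position: [0.5495, -0.1749, 0.1599]
eef_rot: [-2.704, -1.599, 0.007]
force: [-0.5, -0.5, -2.2]
finger_gap: 0.0373
gripper_force: 80.9
```

```bash
python3 - <<'E'
from h import *
go((.5505,-.170,.13),-28.5)
E
```

```text
t 5.7 shift [ 0.0049 -0.0014  0.0299] spin -0.0052 az -28.8 pos [ 0.5495 -0.1749  0.1599] tilt [-0.004  -0.0022 -1.    ] j [ 0.7   0.47 -0.62  1.49  0.28  1.28 -0.45] F [-0.5 -0.5 -2.2] T [-0.07 -0.08 -0.  ] gap 0.0373
```

step_arm(
  series=[0.0,0.0,0.015,0.0,0.03,0.0,0.0,0.03,0.0,0.03,0.0,0.0,0.045,0.0,0.03,0.0,0.0,0.05,0.0,0.03,0.0,0.0,0.05,0.0,0.03,0.0,0.0,0.05,0.0,0.03,0.0,0.0,0.05,0.0,0.03,0.0,0.0,0.05,0.0,0.03,0.0,0.0,0.05,0.0,0.03,0.0,0.0,0.05,0.0,0.03],
)

```text
t: 6.53
position: [0.5526, -0.1692, 0.1126]
eef_rot: [2.699, 1.606, 0.001]
force: [-0.4, -0.5, -2.9]
finger_gap: 0.0375
gripper_force: 80.9
```

```bash
python3 - <<'E'
from h import *
go((.5505,-.170,.11),-28.5)
ims=[]
for n in ["top","side"]:
    p=optics.read_camera(n); w=world(p); c=monitor.read_state()["position"]
    print(n,"bar",rect(w,near(w,c,.08,.147,.166)), "shaft",rect(w,near(w,c,.035,.062,.084)),"underside z",np.percentile(w[near(w,c,.03,.09,.15)][:,2],2) )
    u,v=pix(p,(.5505,-.17,.1)); ims.append(cv2.resize(p["pixels"][v-38:v+37,u-38:u+37],(400,400),interpolation=cv2.INTER_CUBIC))
cv2.imwrite("pics/hover.png",np.hstack(ims)[...,::-1])
E
```

```text
t 6.53 shift [-0.0017 -0.0014  0.0026] spin -0.0001 az -28.5 pos [ 0.5526 -0.1692  0.1126] tilt [ 1.2e-03 -5.0e-04 -1.0e+00] j [ 0.69  0.51 -0.61  1.56  0.3   1.17 -0.47] F [-0.4 -0.5 -2.9] T [-0.01  0.02  0.03] gap 0.0375
top bar (81, array([ 559.5, -138.4]), array([64.6, 24.7]), 36.9, np.float64(162.0)) shaft (0, array([0., 0.]), array([0., 0.]), 0.0, np.float64(nan)) underside z 0.10743304026675167
side bar (205, array([ 549.2, -161.1]), array([107. ,  68.1]), 29.8, np.float64(157.1)) shaft (64, array([ 549.3, -167.5]), array([24.7, 21.3]), 49.7, np.float64(73.4)) underside z 0.10709868027083533h.py:13: RuntimeWarning: Mean of empty slice.
  return len(q),np.round(c,1),np.round(s,1),round(a,1),np.round(w[m][:,2].mean()*1000,1)
  ret = ret.dtype.type(ret / rcount)
```

View pics/hover.png

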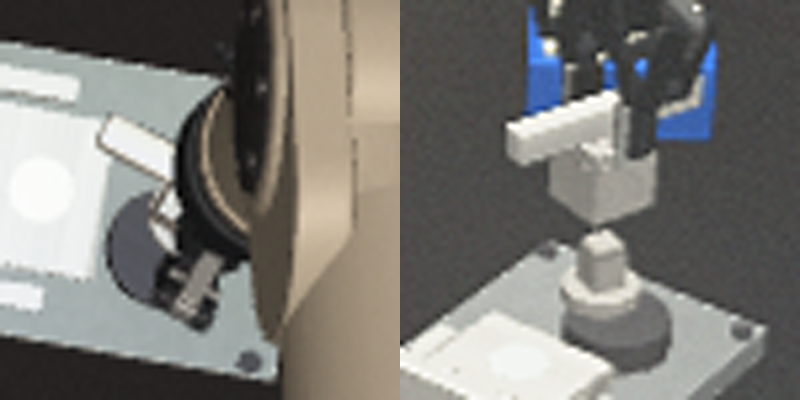

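The side crop shows the handle held upright above the shaft (crop (600,260)), close to aligned. I'll fit squares to the side-camera depth of the socket and of the shaft to get the relative offset and yaw.

```bash
cat > sq.py <<'E'
from h import *
from scipy.optimize import least_squares
def fitsq(q,side,c0,a0):
    def f(x):
        a=x[2]; d=(q-x[:2])@np.array([[np.cos(a),-np.sin(a)],[np.sin(a),np.cos(a)]])
        return (np.abs(d).max(1)-side/2)*1000
    r=least_squares(f,[*c0,a0],loss="soft_l1",f_scale=.7,x_scale=[.01,.01,.1])
    return np.round(np.r_[r.x[:2]*1000,np.degrees(r.x[2])],2),round(float(np.abs(r.fun).mean()),2),len(q)
E
python3 - <<'E'
from sq import *
c=monitor.read_state()["position"][:2]; S=[];K=[]
for i in range(4):
    p=optics.read_camera("side"); w=world(p)
    K.append(w[near(w,(.5505,-.169),.0165,.054,.070)][:,:2]); S.append(w[near(w,c,.031,.106,.122)][:,:2])
K=np.vstack(K);S=np.vstack(S)
for a in (50,61,72): print("shaft",fitsq(K,.02,(.5505,-.17),np.radians(a)),"socket",fitsq(S,.04,c,np.radians(a)))
go((.5505,-.170,.11),-28.5)
E
```

```text
shaft (array([ 551.49, -168.97,   54.69]), 1.24, 162) socket (array([ 553.12, -167.02,   60.33]), 1.08, 356)
shaft (array([ 551.49, -168.97,   54.69]), 1.24, 162) socket (array([ 553.12, -167.02,   60.33]), 1.08, 356)
shaft (array([ 551.49, -168.97,   54.69]), 1.24, 162) socket (array([ 553.12, -167.02,   60.33]), 1.08, 356)
t 6.83 shift [-0.0015 -0.001   0.002 ] spin -0.0002 az -28.51 pos [ 0.5521 -0.1692  0.112 ] tilt [ 1.e-04 -1.e-04 -1.e+00] j [ 0.69  0.51 -0.61  1.56  0.3   1.17 -0.47] F [-0.1  0.  -2. ] T [ 0.01  0.01 -0.02] gap 0.0375
```

```bash
python3 - <<'E'
from sq import *
c=monitor.read_state()["position"][:2]; d=np.array([np.cos(np.radians(61.5)),np.sin(np.radians(61.5))]); n=np.array([-d[1],d[0]])
for name in ("top","side"):
    p=optics.read_camera(name); w=world(p)
    e=w[...,:2]-c; s=e@d; t=e@n
    m=(w[...,2]>.150)&(w[...,2]<.172)&(np.abs(t)<.0125)&(s>.025)&(s<.09)
    print(name,"end s",np.round(np.sort(s[m])[-6:]*1000,1),"t range",np.round(np.percentile(t[m],[2,50,98])*1000,1),m.sum(), "z",np.percentile(w[m][:,2],95))
    mt=m&(w[...,2]>.162); print("  top face rect",rect(w,mt), "t med", np.median(t[mt])*1000)
a=cv2.imread("pics/top0.png")[180:225,310:370]; b=cv2.imread("pics/side0.png")[165:210,265:325]
cv2.imwrite("pics/shaft.png",np.hstack([cv2.resize(x,(400,300),interpolation=cv2.INTER_CUBIC) for x in (a,b)]))
E
```

```text
top end s [59.3 59.6 60.3 60.5 60.7 61.1] t range [-6.3  3.   9.6] 108 z 0.16752374192607045
  top face rect (92, array([ 571. , -130.6]), array([35.8, 15.9]), 59.6, np.float64(164.9)) t med 2.234897437151176
side end s [63.2 63.4 64.1 64.2 64.6 65.6] t range [-4.9  6.5 10.4] 109 z 0.16977307801774405
  top face rect (59, array([ 571.9, -128. ]), array([39.9, 15.4]), 62.9, np.float64(166.6)) t med 3.979860918599143
```

View pics/shaft.png

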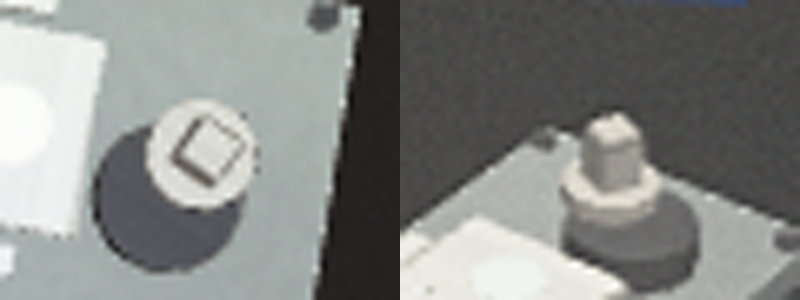

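```bash
python3 - <<'E'
from sq import *
p=optics.read_camera("side"); print("side px shaft",pix(p,(.5515,-.169,.07)))
g=cv2.cvtColor(cv2.imread("pics/top0.png"),cv2.COLOR_BGR2GRAY).astype(float)
print(g[194:210,330:352].astype(int))
T=np.array([[-.002,-.998,.064,.468],[-1,.003,.007,-.02],[-.008,-.064,-.998,1.129],[0,0,0,1]])
for sc in (4,8):
  G=cv2.GaussianBlur(cv2.resize(g,None,fx=sc,fy=sc,interpolation=cv2.INTER_CUBIC),(0,0),sc*.7)
  gx=cv2.Sobel(G,-1,1,0);gy=cv2.Sobel(G,-1,0,1)
  v,u=np.mgrid[:G.shape[0],:G.shape[1]]/sc
  for cu,cv_ in ((341,202),(340.5,202.5),(341,202.5)):
   for r in (4.5,5.5,6.2):
    m=np.hypot(u-cu,v-cv_)<r
    k=(gx[m]+1j*gy[m]); a=np.angle((np.abs(k)**2*np.exp(4j*np.angle(k))).sum())/4
    # image dir (cos,sin): right=-y, down=-x -> world az
    az=np.degrees(np.arctan2(-np.cos(a),-np.sin(a)))%90
    print(sc,cu,cv_,r,round(az,1),end=" | ")
E
```

```text
side px shaft [296, 186]
[[170 173 175 176 177 175 175 175 174 175 175 177 177 176 175 173 173 175
  174 174 172 174]
 [170 172 173 174 175 174 175 190 208 219 219 217 199 179 175 174 175 175
  174 174 174 174]
 [172 173 175 176 176 196 218 214 212 216 219 220 217 216 200 178 176 174
  170 172 173 175]
 [173 172 173 175 195 218 216 216 214 183 176 180 219 219 216 211 133 174
  172 173 173 175]
 [172 170 153 172 214 218 218 217 182  92 173 209 159 218 220 218 211 174
  173 172 172 174]
 [127  94 100 215 213 214 218 215 111 145 220 216 213 155 177 219 219 192
  172 173 171 174]
 [ 91  90 124 220 217 215 210 152 112 209 220 219 218 224 182 153 219 220
  172 173 174 174]
 [ 88  95 191 220 219 217 182  96 185 212 215 218 221 220 213 216 175 217
  187 173 175 174]
 [ 86  95 191 218 220 215 115 157 219 214 213 212 217 220 218 182 174 210
  140 173 173 173]
 [ 88  95 192 218 216 164 107 151 208 215 215 212 212 213 204 153 213 211
  144 169 169 171]
 [ 87  98 209 217 216 187 100  96 130 184 219 213 212 213 148 216 216 213
  176 170 169 171]
 [ 88  93 168 218 217 217 212 131 100 106 162 215 222 154 175 217 218 215
  128 170 168 169]
 [ 87  88 107 220 218 218 217 212 158 102  92 139 188 180 212 215 216 203
  167 168 168 169]
 [ 89  87  94 172 220 218 218 218 214 187 130  95 167 220 218 216 215 178
  168 167 169 167]
 [ 87  88  88 100 182 220 219 216 216 216 213 190 218 221 221 220 170 170
  168 168 166 167]
 [ 86  87  87  90 103 186 220 220 217 216 217 216 217 219 219 155 117 168
  169 171 167 166]]
4 341 202 4.5 54.5 | 4 341 202 5.5 54.6 | 4 341 202 6.2 54.9 | 4 340.5 202.5 4.5 54.1 | 4 340.5 202.5 5.5 54.8 | 4 340.5 202.5 6.2 55.0 | 4 341 202.5 4.5 54.1 | 4 341 202.5 5.5 54.7 | 4 341 202.5 6.2 55.0 | 8 341 202 4.5 54.4 | 8 341 202 5.5 54.6 | 8 341 202 6.2 54.9 | 8 340.5 202.5 4.5 54.2 | 8 340.5 202.5 5.5 54.9 | 8 340.5 202.5 6.2 55.0 | 8 341 202.5 4.5 54.1 | 8 341 202.5 5.5 54.8 | 8 341 202.5 6.2 55.0 |
```

Four independent estimates agree on a spindle yaw of 54.7°, so the tool y azimuth should be -35.3°. I'll align, then descend to just above the shaft.

```bash
python3 - <<'E'
from h import *
go((.5505,-.1707,.09),-35.3)
E
```

```text
t 6.98 shift [-0.0021 -0.0007  0.0219] spin 0.1184 az -28.52 pos [ 0.5521 -0.1692  0.1119] tilt [-0. -0. -1.] j [ 0.69  0.51 -0.61  1.56  0.3   1.17 -0.47] F [-0.6  0.4 -1.5] T [-0.04  0.03 -0.07] gap 0.0379
```

step_arm(
  series=[-0.0021,-0.0007,0.0,0.1184,0.03,-0.0021,-0.0007,0.01,0.1184,0.03,-0.0021,-0.0007,0.02,0.1184,0.03,-0.0021,-0.0007,0.022,0.1184,0.03,-0.0021,-0.0007,0.022,0.1184,0.03,-0.0021,-0.0007,0.022,0.1184,0.03,-0.0021,-0.0007,0.022,0.1184,0.03,-0.0021,-0.0007,0.022,0.1184,0.03,-0.0021,-0.0007,0.022,0.1184,0.03,-0.0021,-0.0007,0.022,0.1184,0.03],
)

```text
t: 7.82
position: [0.5507, -0.1708, 0.0903]
eef_rot: [2.79, 1.443, 0.001]
force: [0.3, -0.3, -1.6]
finger_gap: 0.0373
gripper_force: 80.9
```

```bash
python3 - <<'E'
from sq import *
go((.5505,-.1707,.08),-35.3)
c=monitor.read_state()["position"][:2]; S=[];K=[]
for i in range(4):
    p=optics.read_camera("side"); w=world(p)
    K.append(w[near(w,(.5505,-.169),.0165,.054,.070)][:,:2]); S.append(w[near(w,c,.031,.084,.102)][:,:2])
K=np.vstack(K);S=np.vstack(S)
print("shaft",fitsq(K,.02,(.5505,-.17),np.radians(54)),"socket",fitsq(S,.04,c,np.radians(54)))
E
```

```text
t 7.82 shift [-0.0001 -0.0002  0.0103] spin 0.0002 az -35.29 pos [ 0.5507 -0.1708  0.0903] tilt [ 7.e-04 -3.e-04 -1.e+00] j [ 0.67  0.52 -0.57  1.59  0.3   1.12 -0.59] F [ 0.3 -0.3 -1.6] T [0.02 0.03 0.03] gap 0.0373
shaft (array([ 551.59, -169.25,   55.04]), 1.21, 167) socket (array([ 551.68, -168.73,   54.79]), 1.19, 391)
```

The fits agree to 0.5 mm and 0.3°. Descending gently.

step_arm(
  series=[0.0,0.0,0.002,0.0,0.03,0.0,0.0,0.004,0.0,0.03,0.0,0.0,0.006,0.0,0.03,0.0,0.0,0.008,0.0,0.03,0.0,0.0,0.01,0.0,0.03,0.0,0.0,0.011,0.0,0.03,0.0,0.0,0.012,0.0,0.03,0.0,0.0,0.012,0.0,0.03,0.0,0.0,0.012,0.0,0.03,0.0,0.0,0.012,0.0,0.03],
)

```text
t: 8.85
position: [0.5505, -0.1707, 0.078]
eef_rot: [-2.79, -1.443, -0.0]
force: [-0.3, 0.0, -2.3]
finger_gap: 0.0375
gripper_force: 80.9
```

```bash
python3 - <<'E'
from h import *
go((.5505,-.1707,.0581),-35.3)
E
```

```text
t 8.85 shift [-0.      0.      0.0199] spin 0.0001 az -35.3 pos [ 0.5505 -0.1707  0.078 ] tilt [ 0.  0. -1.] j [ 0.67  0.53 -0.57  1.6   0.31  1.1  -0.59] F [-0.3  0.  -2.3] T [-0.01  0.05  0.07] gap 0.0375
```

No contact force with the underside 8 mm below the shaft top, so it's on. Continuing down to home.

step_arm(
  series=[0.0,0.0,0.003,0.0,0.03,0.0,0.0,0.006,0.0,0.03,0.0,0.0,0.009,0.0,0.03,0.0,0.0,0.012,0.0,0.03,0.0,0.0,0.015,0.0,0.03,0.0,0.0,0.017,0.0,0.03,0.0,0.0,0.018,0.0,0.03,0.0,0.0,0.018,0.0,0.03,0.0,0.0,0.018,0.0,0.03,0.0,0.0,0.018,0.0,0.03],
)

```text
t: 9.68
position: [0.5505, -0.1706, 0.06]
eef_rot: [-2.79, -1.443, -0.0]
force: [0.1, 0.5, -2.8]
finger_gap: 0.0376
gripper_force: 80.9
```

```bash
python3 - <<'E'
from h import *
go((.5505,-.1707,.0581),-35.3)
E
```

```text
t 9.68 shift [-0.      0.0001  0.0019] spin 0.0001 az -35.3 pos [ 0.5505 -0.1706  0.06  ] tilt [-0.e+00  1.e-04 -1.e+00] j [ 0.67  0.55 -0.56  1.62  0.32  1.06 -0.61] F [ 0.1  0.5 -2.8] T [0.02 0.02 0.05] gap 0.0376
```

step_arm(
  series=[0.0,0.0,0.0005,0.0,0.03,0.0,0.0,0.001,0.0,0.03,0.0,0.0,0.0015,0.0,0.03,0.0,0.0,0.002,0.0,0.03,0.0,0.0,0.0025,0.0,0.03,0.0,0.0,0.003,0.0,0.03,0.0,0.0,0.003,0.0,0.03,0.0,0.0,0.003,0.0,0.03,0.0,0.0,0.003,0.0,0.03,0.0,0.0,0.003,0.0,0.03],
)

```text
t: 10.52
position: [0.5505, -0.1707, 0.058]
eef_rot: [2.79, 1.443, -0.0]
force: [-2.6, 0.6, 4.3]
finger_gap: 0.0375
gripper_force: 81.8
```

```bash
python3 - <<'E'
from h import *
go((.5505,-.1707,.0581),-35.3)
E
```

```text
t 10.52 shift [ 0.      0.     -0.0001] spin 0.0 az -35.3 pos [ 0.5505 -0.1707  0.058 ] tilt [ 0.e+00 -6.e-04 -1.e+00] j [ 0.66  0.55 -0.56  1.62  0.33  1.06 -0.61] F [-2.6  0.6  4.3] T [ 0.15  0.7  -0.01] gap 0.0375
```

The handle is home: contact at TCP z = 0.058, which was expected. Turning clockwise.

step_arm(
  series=[0.0,0.0,0.0,0.06,0.03,0.0,0.0,0.0,0.12,0.03,0.0,0.0,0.0,0.18,0.03,0.0,0.0,0.0,0.24,0.03,0.0,0.0,0.0,0.3,0.03,0.0,0.0,0.0,0.36,0.03,0.0,0.0,0.0,0.42,0.03,0.0,0.0,0.0,0.48,0.03,0.0,0.0,0.0,0.54,0.03,0.0,0.0,0.0,0.6,0.03],
)

```text
t: 11.35
position: [0.5502, -0.171, 0.058]
eef_rot: [3.092, 0.55, -0.001]
force: [-3.6, 1.7, 6.4]
finger_gap: 0.0377
gripper_force: 81.8
```

```bash
python3 - <<'E'
from h import *
go((.5505,-.1707,.0581),-81.6)
E
```

```text
t 11.35 shift [ 0.0004 -0.0001 -0.0001] spin 0.2057 az -69.81 pos [ 0.5502 -0.171   0.058 ] tilt [-4.e-04 -1.e-03 -1.e+00] j [ 0.57  0.52 -0.42  1.63  0.24  1.04 -1.14] F [-3.6  1.7  6.4] T [0.07 0.78 0.17] gap 0.0377
```

Turning freely. Continuing in small steps.

step_arm(
  series=[0.0,0.0,0.0,0.03,0.03,0.0,0.0,0.0,0.06,0.03,0.0,0.0,0.0,0.09,0.03,0.0,0.0,0.0,0.12,0.03,0.0,0.0,0.0,0.15,0.03,0.0,0.0,0.0,0.18,0.03,0.0,0.0,0.0,0.2,0.03,0.0,0.0,0.0,0.22,0.03,0.0,0.0,0.0,0.22,0.03,0.0,0.0,0.0,0.22,0.03],
)

```text
t: 12.18
position: [0.5501, -0.1706, 0.058]
eef_rot: [3.134, 0.212, -0.001]
force: [-3.6, 0.8, 5.3]
finger_gap: 0.0372
gripper_force: 81.8
```

```bash
python3 - <<'E'
from h import *
go((.5505,-.1707,.0581),-81.6)
E
```

```text
t 12.18 shift [ 0.0004  0.0002 -0.0001] spin -0.0115 az -82.26 pos [ 0.5501 -0.1706  0.058 ] tilt [-6.e-04 -5.e-04 -1.e+00] j [ 0.54  0.52 -0.37  1.63  0.21  1.04 -1.34] F [-3.6  0.8  5.3] T [0.09 0.78 0.01] gap 0.0372
```

step_arm(
  series=[0.0,0.0,0.0,0.03,0.03,0.0,0.0,0.0,0.06,0.03,0.0,0.0,0.0,0.09,0.03,0.0,0.0,0.0,0.12,0.03,0.0,0.0,0.0,0.15,0.03,0.0,0.0,0.0,0.15,0.03,0.0,0.0,0.0,0.15,0.03,0.0,0.0,0.0,0.15,0.03,0.0,0.0,0.0,0.15,0.03,0.0,0.0,0.0,0.15,0.03],
)

```text
t: 13.02
position: [0.5501, -0.1703, 0.058]
eef_rot: [3.141, -0.023, -0.001]
force: [-3.5, 0.9, 5.8]
finger_gap: 0.0378
gripper_force: 81.8
```

```bash
python3 - <<'E'
from sq import *
go((.5505,-.1707,.0581),-81.6)
p=optics.read_camera("side"); u,v=pix(p,(.5505,-.14,.06)); cv2.imwrite("pics/turn.png",cv2.resize(p["pixels"][v-50:v+50,u-65:u+65],(780,600),interpolation=cv2.INTER_CUBIC)[...,::-1])
w=world(p); print(rect(w,near(w,(.5625,-.1),.06,.0355,.0395)))
E
```

```text
t 13.02 shift [ 0.0004  0.0004 -0.0001] spin -0.1614 az -90.84 pos [ 0.5501 -0.1703  0.058 ] tilt [-6.e-04 -1.e-04 -1.e+00] j [ 0.51  0.51 -0.34  1.63  0.19  1.03 -1.47] F [-3.5  0.9  5.8] T [ 0.2   0.78 -0.01] gap 0.0378
(162, array([559.7, -92.1]), array([109.3, 100.8]), 25.5, np.float64(38.2))
```

View pics/turn.png

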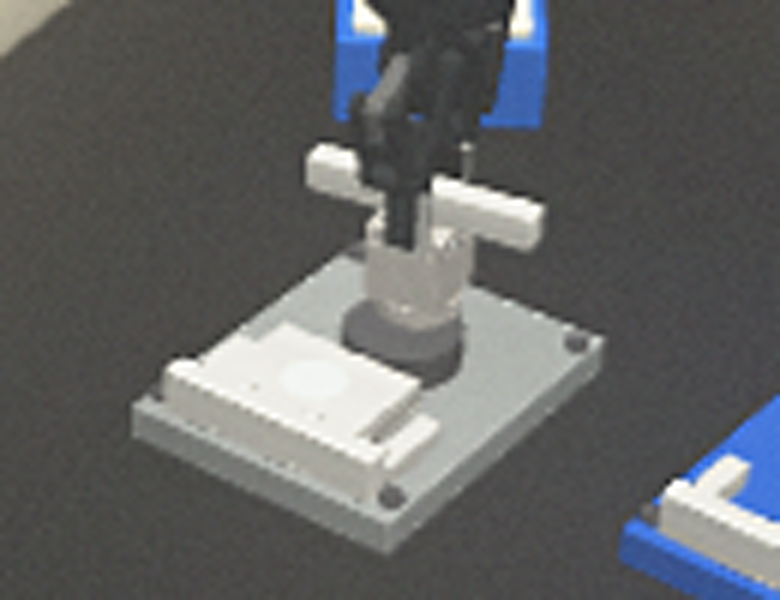

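The socket sits on the shoulder and the cam (400,330) is now near the plates. The torque hasn't risen, so it isn't at the stop yet. Continuing.

step_arm(
  series=[0.0,0.0,0.0,0.03,0.03,0.0,0.0,0.0,0.06,0.03,0.0,0.0,0.0,0.09,0.03,0.0,0.0,0.0,0.12,0.03,0.0,0.0,0.0,0.15,0.03,0.0,0.0,0.0,0.17,0.03,0.0,0.0,0.0,0.17,0.03,0.0,0.0,0.0,0.17,0.03,0.0,0.0,0.0,0.17,0.03,0.0,0.0,0.0,0.17,0.03],
)

```text
t: 13.9
position: [0.5501, -0.17, 0.058]
eef_rot: [-3.128, 0.289, 0.001]
force: [-3.4, 1.4, 5.9]
finger_gap: 0.0376
gripper_force: 81.8
```

```bash
python3 - <<'E'
from sq import *
go((.5505,-.1707,.0581),-81.6)
E
```

```text
t 13.9 shift [ 0.0005  0.0006 -0.0001] spin -0.331 az -100.57 pos [ 0.5501 -0.17    0.058 ] tilt [-7.e-04  2.e-04 -1.e+00] j [ 0.49  0.51 -0.3   1.63  0.17  1.03 -1.62] F [-3.4  1.4  5.9] T [0.23 0.75 0.  ] gap 0.0376
```

step_arm(
  series=[0.0,0.0,0.0,0.02,0.03,0.0,0.0,0.0,0.04,0.03,0.0,0.0,0.0,0.06,0.03,0.0,0.0,0.0,0.08,0.03,0.0,0.0,0.0,0.1,0.03,0.0,0.0,0.0,0.12,0.03,0.0,0.0,0.0,0.14,0.03,0.0,0.0,0.0,0.16,0.03,0.0,0.0,0.0,0.18,0.03,0.0,0.0,0.0,0.18,0.03],
)

```text
t: 14.73
position: [0.5502, -0.1697, 0.058]
eef_rot: [3.09, -0.56, -0.001]
force: [-3.6, 0.8, 5.2]
finger_gap: 0.0372
gripper_force: 82.1
```

```bash
python3 - <<'E'
from sq import *
go((.5505,-.1707,.0581),-81.6)
E
```

```text
t 14.73 shift [ 0.0006  0.0008 -0.0001] spin -0.5052 az -110.55 pos [ 0.5502 -0.1697  0.058 ] tilt [-9.e-04 -1.e-03 -1.e+00] j [ 0.46  0.5  -0.26  1.63  0.15  1.03 -1.78] F [-3.6  0.8  5.2] T [0.22 0.83 1.38] gap 0.0372
```

step_arm(
  series=[0.0,0.0,0.0,0.01,0.03,0.0,0.0,0.0,0.02,0.03,0.0,0.0,0.0,0.03,0.03,0.0,0.0,0.0,0.04,0.03,0.0,0.0,0.0,0.04,0.03,0.0,0.0,0.0,0.04,0.03,0.0,0.0,0.0,0.04,0.03,0.0,0.0,0.0,0.04,0.03,0.0,0.0,0.0,0.04,0.03,0.0,0.0,0.0,0.04,0.03],
)

```text
t: 15.57
position: [0.5502, -0.1697, 0.058]
eef_rot: [3.079, -0.615, -0.001]
force: [-3.8, -0.2, 6.9]
finger_gap: 0.0371
gripper_force: 82.6
```

```bash
python3 - <<'E'
from sq import *
go((.5505,-.1707,.0581),-81.6)
for n in ("side","top"):
  p=optics.read_camera(n); w=world(p)
  a=np.radians(-10); x=np.array([np.cos(a),np.sin(a)]); y=np.array([-x[1],x[0]]); e=w[...,:2]-np.array([.5562,-.1348]); X=e@x;Y=e@y
  m=(np.abs(X)<.03)&(w[...,2]>.034)&(w[...,2]<.0395)&(Y>-.02)&(Y<.09)
  r=(np.abs(X)<.03)&(w[...,2]>.0415)&(w[...,2]<.047)&(Y>.05)&(Y<.11)
  if m.sum(): print(n,"plate Y",np.round(np.percentile(Y[m],[2,98])*1000,1),"rail Y",np.round(np.percentile(Y[r],[2,98])*1000,1))
E
```

```text
t 15.57 shift [ 0.0007  0.0008 -0.0001] spin -0.5411 az -112.6 pos [ 0.5502 -0.1697  0.058 ] tilt [-0.0011 -0.0019 -1.    ] j [ 0.45  0.5  -0.25  1.63  0.14  1.03 -1.81] F [-3.8 -0.2  6.9] T [0.08 0.85 2.19] gap 0.0371
side plate Y [-16.1  89.5] rail Y [51.4 92.6]
top plate Y [-14.5  73.5] rail Y [64.2 88.2]
```

The torque rose sharply to 2.2 N m, and the angle turned is about 75° including bore play, so this is the hard stop. I'll relax the wind-up, open, and retreat straight up.

step_arm(
  series=[0.0,0.0,-0.0005,-0.03,0.03,0.0,0.0,-0.0005,-0.05,0.03,0.0,0.0,-0.0005,-0.05,0.03,0.0,0.0,-0.0005,-0.05,0.085,0.0,0.0,-0.0005,-0.05,0.085,0.0,0.0,-0.0005,-0.05,0.085,0.0,0.0,-0.0005,-0.05,0.085,0.0,0.0,-0.0005,-0.05,0.085,0.0,0.0,-0.0005,-0.05,0.085,0.0,0.0,-0.0005,-0.05,0.085],
)

```text
t: 16.5
position: [0.5506, -0.1708, 0.0574]
eef_rot: [3.092, -0.556, 0.0]
force: [-0.6, 0.9, -0.3]
finger_gap: 0.0848
gripper_force: 0.0
```

```bash
python3 - <<'E'
from sq import *
go((.5505,-.1707,.2),-81.6)
E
```

```text
t 16.5 shift [-1.000e-04 -1.000e-04 -1.426e-01] spin -0.5022 az -110.37 pos [ 0.5506 -0.1708  0.0574] tilt [ 3.e-04 -1.e-04 -1.e+00] j [ 0.46  0.5  -0.26  1.63  0.15  1.02 -1.77] F [-0.6  0.9 -0.3] T [ 0.01  0.03 -0.04] gap 0.0848
```

step_arm(
  series=[0.0,0.0,-0.02,0.0,0.085,0.0,0.0,-0.05,0.0,0.085,0.0,0.0,-0.08,0.0,0.085,0.0,0.0,-0.11,0.0,0.085,0.0,0.0,-0.15,0.0,0.085,0.0,0.04,-0.18,0.0,0.085,0.0,0.08,-0.2,0.0,0.085,0.0,0.12,-0.2,0.0,0.085,0.0,0.16,-0.2,0.0,0.085,0.0,0.2,-0.2,0.0,0.085],
)

```text
t: 17.33
position: [0.4824, -0.3551, 0.2588]
eef_rot: [3.091, -0.554, 0.004]
force: [0.3, -0.1, 0.2]
finger_gap: 0.0853
gripper_force: 0.0
```

step_arm(
  series=[0.0,0.04,0.0,0.0,0.085,0.0,0.08,0.0,0.0,0.085,0.0,0.1,0.0,0.0,0.085,0.0,0.1,0.0,0.0,0.085,0.0,0.1,0.0,0.0,0.085,0.0,0.1,0.0,0.0,0.085,0.0,0.1,0.0,0.0,0.085,0.0,0.1,0.0,0.0,0.085,0.0,0.1,0.0,0.0,0.085,0.0,0.1,0.0,0.0,0.085],
)

```text
t: 18.17
position: [0.4486, -0.4462, 0.2576]
eef_rot: [-3.093, 0.552, -0.001]
force: [0.6, 0.2, 0.1]
finger_gap: 0.0851
gripper_force: 0.0
```

```bash
python3 - <<'E'
from sq import *
ims=[]
for n in ("top","side"):
  p=optics.read_camera(n); w=world(p)
  u,v=pix(p,(.555,-.14,.05)); ims.append(cv2.resize(p["pixels"][v-45:v+45,u-45:u+45],(400,400),interpolation=cv2.INTER_CUBIC))
  print(n,"bar",rect(w,near(w,(.5505,-.17),.08,.102,.125)),"max z",np.percentile(w[near(w,(.5505,-.17),.03,.09,.13)][:,2],90))
  print([ (np.round(r["centre"],3).tolist(),round(r["confidence"],2)) for q in ("plate0","plate1","plate2","tee_handle") for r in spotter.place_of(q,p)[:2]])
  a=np.radians(-10); x=np.array([np.cos(a),np.sin(a)]); y=np.array([-x[1],x[0]]); e=w[...,:2]-np.array([.5562,-.1348]); X=e@x;Y=e@y
  m=(np.abs(X)<.035)&(w[...,2]>.034)&(w[...,2]<.0395)&(Y>-.0)&(Y<.09); print("plate Y",np.round(np.percentile(Y[m],[2,98])*1000,1))
cv2.imwrite("pics/final.png",np.hstack(ims)[...,::-1]); print(monitor.read_state()["t"])
E
```

```text
top bar (320, array([ 549.7, -169.9]), array([ 16.7, 119.2]), 73.6, np.float64(111.0)) max z 0.11335634182445306
[([0.572, -0.09, 0.034], 0.86), ([0.557, -0.175, 0.052], 0.46), ([0.572, -0.09, 0.034], 0.86), ([0.557, -0.175, 0.052], 0.46), ([0.572, -0.09, 0.034], 0.86), ([0.557, -0.175, 0.052], 0.46), ([0.762, 0.246, 0.002], 0.76), ([0.556, -0.173, 0.052], 0.55)]
plate Y [ 2.2 74.2]
side bar (224, array([ 551.9, -166.7]), array([ 20.8, 122. ]), 73.7, np.float64(110.5)) max z 0.11406329924762318
[([0.569, -0.091, 0.034], 0.84), ([0.569, -0.091, 0.034], 0.84), ([0.569, -0.091, 0.034], 0.84), ([0.551, -0.17, 0.05], 0.77), ([0.76, 0.247, 0.001], 0.74)]
plate Y [ 3.6 89.7]
18.6667
```

View pics/final.png

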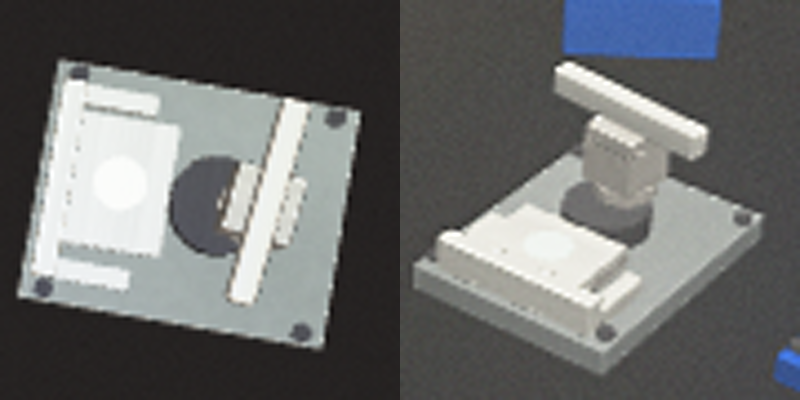

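The handle stands on the spindle with its bar at -16.4°, so it turned 71° (about 1.25 rad). The top of the bar is at 112 mm, so it is fully home. I'll check the plate edges against the rail numerically.

```bash
python3 - <<'E'
from sq import *
P={"now":optics.read_camera("top")}
p=P["now"]; w=world(p)
b=rect(w,near(w,(.555,-.133),.135,.015,.024)); print(b)
c=np.array(b[1])/1000; a=np.radians(b[3]-90); x=np.array([np.cos(a),np.sin(a)]); y=np.array([-x[1],x[0]])
# resample both pictures in the clamp frame at the plate top / rail height (38 mm)
def prof(img,z,X):
    Y=np.arange(-30,100,2)/1000.; o=[]
    for yy in Y:
        v=[]
        for xx in X:
            q=c+xx*x+yy*y; u=pixf(p,(*q,z)); v.append(cv2.getRectSubPix(img,(1,1),u)[0,0])
        o.append(np.mean(v))
    return o
def pixf(p,w_):
    T=np.linalg.inv(p["world_from_camera"]); k=T[:3,:3]@np.array(w_)+T[:3,3]; return (float(p["fx"]*k[0]/k[2]+p["cx"]),float(p["fy"]*k[1]/k[2]+p["cy"]))
new=cv2.cvtColor(p["pixels"],cv2.COLOR_RGB2GRAY); old=cv2.cvtColor(cv2.imread("pics/top0.png"),cv2.COLOR_BGR2GRAY)
for X in (np.arange(-30,-20,2)/1000,np.arange(22,32,2)/1000):
  for n,i in (("old",old),("new",new)): print(n,np.round(prof(i,.038,X)).astype(int).tolist())
# depth profile along y
e=w[...,:2]-c; XX=e@x; YY=e@y
for lo,hi in ((-.036,-.02),(.02,.036)):
  print([(k,int(np.median(w[...,2][(XX>lo)&(XX<hi)&(YY>k/1000)&(YY<(k+3)/1000)])*1000)) for k in range(0,93,3) if ((XX>lo)&(XX<hi)&(YY>k/1000)&(YY<(k+3)/1000)).any()])
E
```

```text
(1881, array([ 556.2, -134.7]), array([190. , 150.2]), 80.0, np.float64(19.6))
old [89, 87, 86, 86, 85, 85, 86, 86, 86, 86, 86, 87, 87, 87, 86, 67, 93, 144, 171, 199, 220, 236, 238, 239, 239, 240, 240, 239, 237, 236, 238, 238, 237, 237, 237, 238, 239, 239, 239, 240, 240, 240, 241, 240, 239, 239, 240, 240, 239, 238, 221, 186, 178, 217, 240, 239, 240, 241, 241, 222, 183, 170, 137, 60, 39]
new [115, 113, 109, 92, 88, 88, 86, 85, 87, 87, 81, 79, 85, 92, 99, 108, 118, 138, 152, 162, 171, 175, 202, 228, 238, 239, 239, 240, 240, 239, 237, 236, 237, 238, 237, 237, 237, 238, 239, 239, 239, 240, 239, 240, 241, 241, 240, 239, 240, 240, 239, 238, 232, 237, 241, 239, 240, 241, 241, 223, 182, 170, 136, 59, 39]
old [179, 177, 176, 175, 175, 175, 177, 177, 177, 176, 175, 175, 174, 174, 175, 175, 175, 175, 179, 202, 232, 238, 239, 239, 240, 241, 240, 238, 235, 236, 237, 236, 237, 237, 237, 238, 238, 238, 239, 239, 240, 240, 241, 240, 239, 239, 239, 239, 238, 227, 195, 173, 181, 216, 237, 238, 239, 241, 242, 216, 181, 168, 136, 70, 40]
new [199, 205, 199, 140, 109, 105, 102, 99, 101, 106, 108, 109, 11
[... 174 characters left out ...]
38, 239, 240, 239, 238, 234, 235, 239, 239, 239, 241, 242, 216, 181, 168, 137, 70, 39]
[(0, 20), (3, 19), (6, 20), (9, 19), (12, 31), (15, 36), (18, 38), (21, 36), (24, 36), (27, 36), (30, 36), (33, 38), (36, 38), (39, 36), (42, 37), (45, 38), (48, 37), (51, 35), (54, 37), (57, 37), (60, 40), (63, 37), (66, 36), (69, 36), (72, 38), (75, 42), (78, 42), (81, 43), (84, 42), (87, 42), (90, 19)]
[(0, 19), (3, 21), (6, 20), (9, 22), (12, 19), (15, 36), (18, 39), (21, 36), (24, 39), (27, 37), (30, 37), (33, 37), (36, 37), (39, 37), (42, 38), (45, 38), (48, 39), (51, 38), (54, 37), (57, 37), (60, 37), (63, 37), (66, 39), (69, 39), (72, 38), (75, 42), (78, 42), (81, 43), (84, 44), (87, 40), (90, 19)]
```

The dark gap at the rail is gone, and the top plate's near edge is at Y = 15 mm on both sides, so it is flush. Handing in.

```bash
python3 -c "
from bench import order; print(order.job_done())"
```

```text
the job is handed in; nothing more can be done
None
```

The larger T-handle is fully home on the grey clamp's spindle and turned clockwise to the stop; the top plate measures flush with the rail (the two below it are hidden from the cameras), and I handed the job in at about 19 s.

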